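Nest the filter shells and put the blower tip in its cube

TASK

Tidy the filter kit in this cubby: build one nested stack on the orange base, first the large black filter shell, then the medium one, then the small one, and last the white lens cap on top, each seated fully home in the recess below it. Also stand the steel blower tip upright inside the open clear cube, at any time you like. Leave the square filter frame and the camera lens where they are, and let go of everything.

Things in the scene. Friction and masses are not known exactly. Their poses are not given: they have to be found in the camera images.
- large_mid (a point): the LARGE round filter shell, black plastic with a thin grey stripe: a flat drum 62 mm across and 26 mm high, loose, standing upright on the surface. It fits the recess of the orange base. Its top has a round recess 54 mm across and 5 mm deep (rim 4 mm wide, recess floor 21 mm above the underside). The point is the shell's centre, 13 mm above its underside; z points up.
- medium_mid (a point): the MEDIUM round filter shell, black plastic with a thin grey stripe: a flat drum 50 mm across and 26 mm high, loose, standing upright on the surface. It fits the recess of the large shell. Its top has a round recess 42 mm across and 5 mm deep (rim 4 mm wide, recess floor 21 mm above the underside). The point is the shell's centre, 13 mm above its underside; z points up.
- small_mid (a point): the SMALL round filter shell, black plastic with a thin grey stripe: a flat drum 38 mm across and 26 mm high, loose, standing upright on the surface. It fits the recess of the medium shell. Its top has a round recess 30 mm across and 5 mm deep (rim 4 mm wide, recess floor 21 mm above the underside). The point is the shell's centre, 13 mm above its underside; z points up.
- cap_mid (a point): the white lens cap, loose: a disc 36 mm across and 12 mm thick, on a plug below it, 26 mm across and 4 mm high, on which it stands (16 mm high in all). The plug fits the recess of the small shell, and the disc then rests on the shell's rim. The point is its centre, 8 mm above the plug's underside; z points up.
- nozzle_mid (a point): the stainless steel blower tip, loose, standing upright, 100 mm high: a round foot 30 mm across and 10 mm high, a cone above it, and from 55 mm up to its top end a straight round stem 12 mm across, to be gripped near its top so that the fingers stay above the cube's walls. The point is on its axis half-way up, 50 mm above its underside; z points up.
- base: the orange round base, fixed: 84 mm across, 10 mm high, with a recess 68 mm across and 5 mm deep, floored with grey felt. The origin is the centre of its underside; the recess floor is 5 mm above it.
- cube: clear acrylic cube, fixed: open-topped box 68 x 68 mm (62 x 62 inside), 64 mm high, rim edged white, blue liner whose top is 5 mm above the surface. Its clear flap lid stays open: it stands on the rim at the cube's own +x side, leaning outwards 20 degrees, its upper edge 128 mm above the surface and 60 mm from the cube's axis. Origin: centre of the underside; y runs along the hinge.
- frame: bystander, loose: square aluminium filter frame 85 x 85 mm with amber glass, 6 mm high, lying flat; origin at the centre of its underside. Leave it alone.
- lens_mid (a point): bystander, loose: black camera lens standing on end, 66 mm across, 55 mm high; the point is its centre, 27 mm above its underside. Leave it alone.
Things that resemble listed ones, but are neither listed nor needed, are in the scene too. Leave any green look-alike of the part that bears cap_mid alone. Leave any green look-alike of the part that bears medium_mid alone.

How it is judged (in metres and radians):
On the way, in this order (a step that is already met when the one before it is completed fails the run):
1. the large shell is seated in the orange base (horizontal distance between large_mid and base below 0.006 m and z of large_mid in the frame of base between 0.0155 and 0.0205 m and angle between large_mid's own z axis and vertical below 0.08 rad), for 0.2 s.
2. the medium shell is seated in the large one (horizontal distance between medium_mid and large_mid below 0.0045 m and z of medium_mid in the frame of large_mid between 0.0185 and 0.0235 m and angle between medium_mid's own z axis and vertical below 0.08 rad), for 0.2 s.
3. the small shell is seated in the medium one (horizontal distance between small_mid and medium_mid below 0.0045 m and z of small_mid in the frame of medium_mid between 0.0185 and 0.0235 m and angle between small_mid's own z axis and vertical below 0.08 rad), for 0.2 s.
4. the white cap is seated in the small shell (horizontal distance between cap_mid and small_mid below 0.0045 m and z of cap_mid in the frame of small_mid between 0.0145 and 0.0192 m and angle between cap_mid's own z axis and vertical below 0.08 rad), for 0.2 s.
At the end, for the whole second after the job is handed in: Large shell within 6 mm of the base's centre; medium, small and cap each within 4.5 mm of the centre of the one below; all fully home (heights within 2 to 3 mm), level within 0.08 rad; blower tip in the cube on its liner, upright within 0.15 rad; all at rest (under 20 mm/s) (all of step 1 and all of step 2 and all of step 3 and all of step 4 and horizontal distance between nozzle_mid and cube below 0.028 m and z of nozzle_mid in the frame of cube between 0.05 and 0.06 m and angle between nozzle_mid's own z axis and vertical below 0.15 rad and linear speed of each of large, medium, small, cap, nozzle below 0.02 m/s); the robot touches nothing.
It fails at once if the square filter frame is shifted by more than 20 mm (distance of frame from where it was at the start of the episode above 0.02 m).
It fails at once if the camera lens is shifted by more than 20 mm (distance of lens_mid from where it was at the start of the episode above 0.02 m).
It also fails if it takes over 134 s, if anything falls off the work surface, if the arm or the gripper's body presses on something with over 40 N, if the wrist force passes 120 N, or if a joint passes its speed limit or range.

ROBOT

A 7-joint arm with a two-finger parallel gripper is mounted at the origin on the work surface. World frame = base frame: x ahead of the robot, y to its left, z up, the work surface at z = 0. Lengths are in m, angles in degrees, forces in N, time in s.
With the tool pointing down it reaches from about 0.425 to 0.875 m from the base axis. Payload 9.9 kg.
Tool frame: the origin (TCP) lies at the very end of the fingers, on their centre line; the grasp point (between the pads) lies 19 mm behind it (r.tcp_to_grasp is the distance from the TCP to the grasp point, in m); x points along the fingers, y is the direction in which the jaws open and shut, and the axes are right-handed (so a half turn about x gives the same grasp; the last joint's range is limited). The gripper opens to 85 mm and grips with 20 to 120 N. Pads are 22 mm wide; open, the fingers measure 114 mm over their backs; the gripper's body (76 mm by 85 mm) begins 54 mm behind the grasp point. The pads swing forward as they close: fully open they stand 13 mm farther back than shut.
Start: joints at [68.308, 32.985, 1.427, 82.34, -0.859, 64.687, -3.237], TCP at [0.196, -0.646, 0.231] pointing down, gripper open.
Joint ranges: [-157.87, 157.87], [-19.46, 123.44], [-87.15, 90], [11.01, 140.99], [-62.26, 242.26], [9.8, 113.94], [-161.44, 161.44]. Speed limits (degrees/s): [127.2, 127.2, 172.46, 172.46, 180, 180, 180].

INTERFACE

Orientations are given as [roll, pitch, yaw] about the fixed x, y, z axes, in that order (R = Rz(yaw) Ry(pitch) Rx(roll)).
In Python, from plant import r, snapshot, workorder, monitor gives the robot as it stands. Calls block until the motion is done:
- r.movep(position, orientation): joint-space move of the TCP to a pose.
- r.move_linear(position, attitude=None, feed=0.15): straight line of the TCP; attitude=None keeps the orientation; feed is the mean speed in m/s.
- r.movej(angles): joint-space move.
- r.set_gripper(opening): finger opening in m; the grip force is fixed at half the most; returns when the fingers have stopped.
- r.sleep(seconds).
- r.inverse_kinematics(position, orientation): joint angles nearest the present ones, or None.
- snapshot(name): name is "scene" or "top" or "wrist"; returns a dict with "pixels" (400x640x3 uint8, blue, green, red), "camera_matrix" (3x3 intrinsics, pixels), "eye" and "orientation" of the camera in the world. Camera axes: x right, y up, looking along -z (the intrinsics and any distortion apply to the point x, -y, -z); pixel columns grow to the right and rows downward; lengths in m; the calibration is good to about 2 mm. A picture is of the moment at which its call begins. There is no depth.
A pose or a line that the arm cannot do raises r.Unreachable and nothing moves.
- workorder.job_done(): hands the job in, once; it reports no verdict.
Readings, each from a call of its own:
- monitor.current_time(): time.
- monitor.current_q(): joint angles.
- monitor.current_qvel(): joint speeds.
- monitor.current_tau(): joint torques, N m.
- monitor.current_tool_pos(): TCP position.
- monitor.current_eef_rot(): TCP orientation.
- monitor.current_contact_force(): force on the tool from outside, world axes, zero at the start.
- monitor.current_torque(): the same for the moment, N m.
- monitor.current_gripper_width(): finger opening in m.
Only numpy, scipy, OpenCV 4.12 (cv2) and the standard library are available. Lean on these libraries where they do the work, as an engineer would, in place of code of your own. Each camera call takes 0.05 s, during which the arm holds its last target.

## Working session

There is one attempt and no reset: what is moved stays moved. The work goes in short steps, each a Python script; the robot and the scene stay as the last script left them, time stands still between calls to the robot, and variables do not carry over. Pictures are saved under pics/ and viewed, and the job is handed in when it is done.

```bash
mkdir -p pics; ls; cat > /dev/null; python3 - <<'E'
from plant import r, snapshot, workorder, monitor
import cv2,numpy as np
for n in ("scene","top","wrist"):
    s=snapshot(n); cv2.imwrite(f"pics/{n}0.png",s["pixels"])
    print(n,np.array(s["camera_matrix"]).round(1).tolist(),s["eye"],s["orientation"],[k for k in s])
print(monitor.current_time(),monitor.current_eef_rot(),r.tcp_to_grasp)
E
```

```text
pics
scene [[397.7, 0.0, 321.4], [0.0, 397.7, 202.2], [0.0, 0.0, 1.0]] [ 1.1281128  -0.20997083  0.56922996] [50.81111147 -0.30231246 70.05182282] ['pixels', 'camera_matrix', 'eye', 'orientation']
top [[424.8, 0.0, 323.3], [0.0, 424.8, 193.9], [0.0, 0.0, 1.0]] [0.40075043 0.01171885 0.88741523] [  6.98573323   0.21244053 -90.58697362] ['pixels', 'camera_matrix', 'eye', 'orientation']
wrist [[358.5, 0.0, 329.3], [0.0, 358.5, 190.8], [0.0, 0.0, 1.0]] [ 0.26721437 -0.62386299  0.37364743] [-16.91136997   0.09266678 -73.08525888] ['pixels', 'camera_matrix', 'eye', 'orientation']
0.15 [-87.32010916  89.92921973 109.57026055] 0.0187
```

View pics/scene0.png

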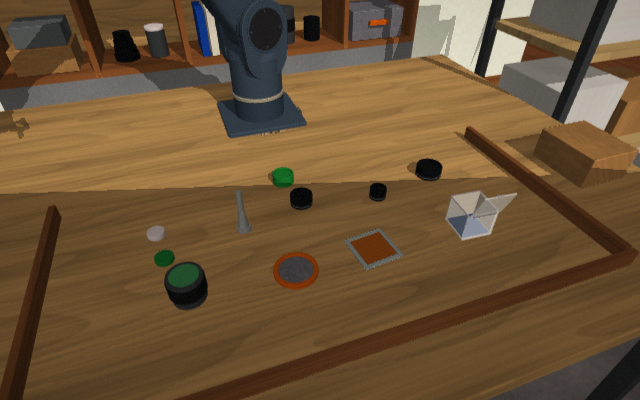

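View pics/top0.png

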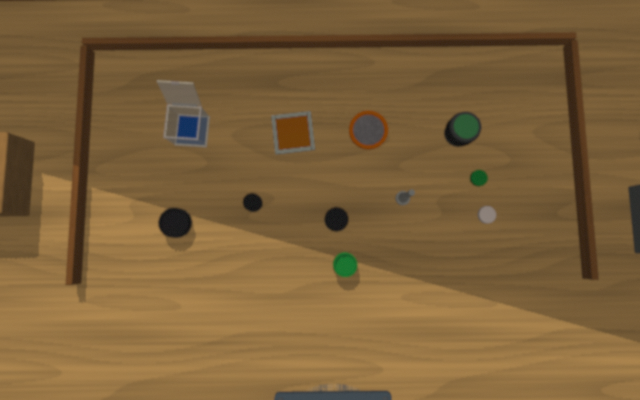

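View pics/wrist0.png

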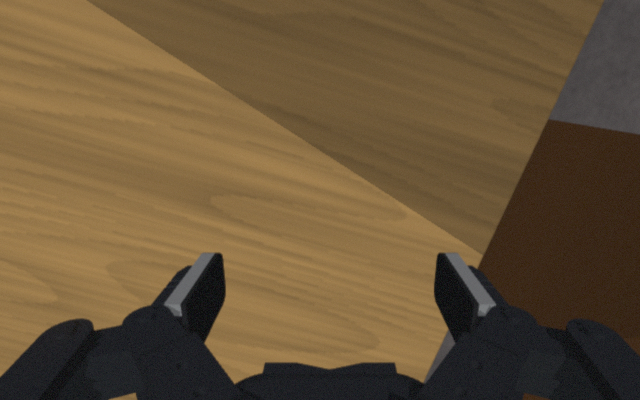

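Top view: large (175,222), small (252,202), medium (336,219), nozzle (403,197), white cap (487,214), base (368,130), cube (185,126), frame (293,132), lens (463,128). The green decoys are at (345,265) for the medium shell and (479,177) for the cap. Next I'll measure them and enlarge the crops.

```bash
cat > h.py <<'E'
from plant import r, snapshot, workorder, monitor
import cv2,numpy as np
from scipy.spatial.transform import Rotation as R
from scipy.optimize import minimize
def cam(s): return np.array(s["camera_matrix"],float),np.array(s["eye"],float),R.from_euler('xyz',s["orientation"],degrees=True).as_matrix()
def proj(s,P):
    K,e,M=cam(s); c=(np.atleast_2d(P)-e)@M; c=c*[1,-1,-1]; p=c@K.T; return p[:,:2]/p[:,2:]
def unproj(s,uv,z):
    K,e,M=cam(s); d=np.linalg.inv(K)@[uv[0],uv[1],1]; d=M@(d*[1,-1,-1]); return e+d*(z-e[2])/d[2]
T=np.linspace(0,2*np.pi,48,endpoint=False)
def circ(x,y,z,rad): return np.c_[x+rad*np.cos(T),y+rad*np.sin(T),0*T+z]
def fitmask(s,mask,x0,parts):
    "parts: (z,radius) circles; silhouette=hull; match the mask centroid & IoU"
    def sil(p,sc=8):
        h=cv2.convexHull((proj(s,np.vstack([circ(p[0],p[1],z,q) for z,q in parts]))).astype(np.float32)); return h[:,0]
    m=mask.astype(np.uint8); ys,xs=np.nonzero(m); 
    p=np.array(x0[:2],float)
    for _ in range(6):   # match centroid of area
        def cen(p):
            M=cv2.moments(sil(p)); return np.array([M['m10']/M['m00'],M['m01']/M['m00']]),M['m00']
        c,a=cen(p); J=np.c_[(cen(p+[1e-3,0])[0]-c)/1e-3,(cen(p+[0,1e-3])[0]-c)/1e-3]
        p=p+np.linalg.solve(J,np.array([xs.mean(),ys.mean()])-c)
    return p,m.sum(),a
E
python3 - <<'E'
from h import *
t=snapshot("top"); s=snapshot("scene")
names=dict(large=((175,222),.026),small=((252,202),.026),medium=((336,219),.026),nozzle=((403,197),.05),cap=((487,214),.016),base=((368,130),.01),cube=((185,126),.03),frame=((293,132),.006),lens=((463,128),.05))
for n,(uv,z) in names.items():
    p=unproj(t,uv,z); print(n,p.round(3),np.hypot(*p[:2]).round(3),'scene px',proj(s,p).round(0))
im=t["pixels"]
cv2.imwrite("pics/tcrop1.png",cv2.resize(im[90:290,150:350],None,fx=3,fy=3,interpolation=cv2.INTER_CUBIC))
cv2.imwrite("pics/tcrop2.png",cv2.resize(im[90:290,310:510],None,fx=3,fy=3,interpolation=cv2.INTER_CUBIC))
E
```

```text
large [0.452 0.315 0.026] 0.551 scene px [[428. 164.]]
small [0.491 0.159 0.026] 0.516 scene px [[377. 186.]]
medium [ 0.455 -0.011  0.026] 0.455 scene px [[301. 192.]]
nozzle [ 0.496 -0.144  0.05 ] 0.516 scene px [[244. 208.]]
cap [ 0.462 -0.322  0.016] 0.563 scene px [[156. 230.]]
base [ 0.644 -0.082  0.01 ] 0.649 scene px [[296. 266.]]
cube [0.651 0.3   0.03 ] 0.717 scene px [[473. 215.]]
frame [0.642 0.077 0.006] 0.647 scene px [[373. 246.]]
lens [ 0.635 -0.27   0.05 ] 0.69 scene px [[187. 274.]]
```

View pics/tcrop1.png

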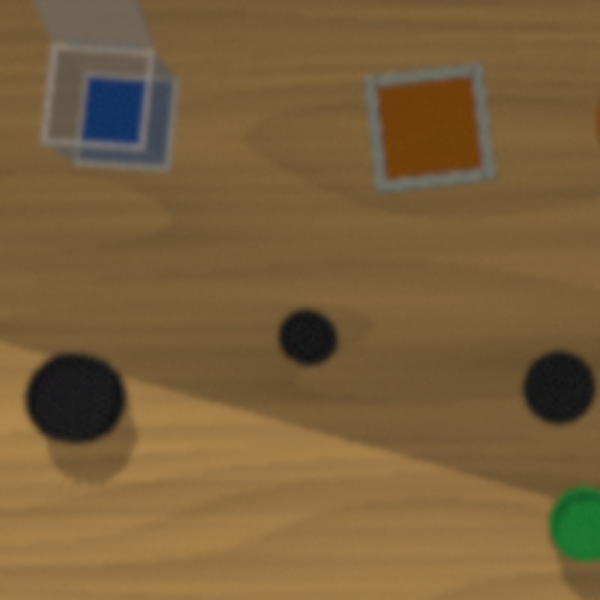

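View pics/tcrop2.png

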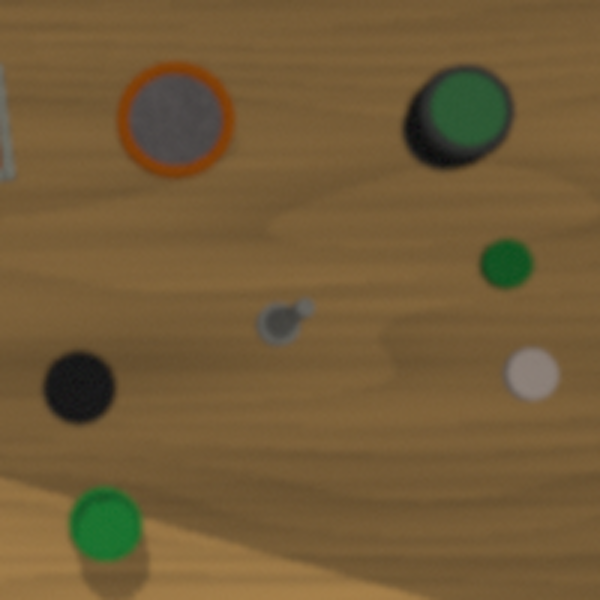

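The crops agree with the sizes. Black large is about 33 px wide, medium 23 px and small 19 px, all matte black. The white cap is at crop 2 (532,374), and both green items are decoys. Now I'll fit precise centres.

```bash
cat >> h.py <<'E'
def masks(t):
    im=cv2.GaussianBlur(t["pixels"],(3,3),0).astype(int); hsv=cv2.cvtColor(t["pixels"],cv2.COLOR_BGR2HSV).astype(int); return im,hsv
def blob(m,uv):
    n,l,st,c=cv2.connectedComponentsWithStats(m.astype(np.uint8)); 
    k=l[int(uv[1]),int(uv[0])]
    if k==0:
        d=[np.hypot(*(c[i]-uv)) if st[i,4]>20 else 1e9 for i in range(1,n)]; k=1+int(np.argmin(d))
    return l==k
E
python3 - <<'E'
from h import *
for cn in("top","scene"):
    t=snapshot(cn); im,hsv=masks(t); v=im.max(2)
    dark=v<62
    def go(n,m,p0,parts):
        z=parts[0][0]; uv=proj(t,[*p0,z])[0]
        b=blob(m,uv); p,a,e=fitmask(t,b,p0,parts); print(cn,n,p.round(4),'area',a,'expected',round(e))
    go('large',dark,(.452,.315),[(.026,.031),(0,.031)])
    go('medium',dark,(.455,-.011),[(.026,.025),(0,.025)])
    go('small',dark,(.491,.159),[(.026,.019),(0,.019)])
    white=(hsv[...,1]<60)&(v>110)
    go('cap',white,(.462,-.322),[(.016,.018),(.004,.018)])
    org=(hsv[...,0]<12)&(hsv[...,1]>200)&(v>90)
    b=blob(org,proj(t,[.644,-.040,.01])[0]); 
    c=cv2.findContours(b.astype(np.uint8),0,2)[0]; c=max(c,key=cv2.contourArea); m=np.zeros(b.shape,np.uint8); cv2.drawContours(m,[c],-1,1,-1)
    p,a,e=fitmask(t,m,(.644,-.082),[(.01,.042),(0,.042)]); print(cn,'base',p.round(4),a,round(e))
    # nozzle foot: show patch
t=snapshot("top")
# nozzle top px, crop2 (305,306)->; foot (278,324)
print('noz top',unproj(t,(310+305/3,90+306/3),.1),'foot',unproj(t,(310+278/3,90+324/3),.005))
rim=[(51,44),(153,50),(144,150),(42,143)]
P=np.array([unproj(t,(150+a/3,90+b/3),.064)[:2] for a,b in rim]);print('cube',P.round(4).tolist(),P.mean(0),np.linalg.norm(P-np.roll(P,1,0),axis=1))
L=[(85,77),(145,79),(143,142),(82,139)]
P=np.array([unproj(t,(150+a/3,90+b/3),.005)[:2] for a,b in L]);print('liner',P.mean(0),np.linalg.norm(P-np.roll(P,1,0),axis=1))
E
```

```text
top large [0.4523 0.3195] area 730 expected 846
top medium [ 0.4557 -0.0114] area 426 expected 485
top small [0.4921 0.1608] area 257 expected 309
top cap [ 0.4624 -0.323 ] area 226 expected 277Traceback (most recent call last):
  File "<stdin>", line 14, in <module>
  File "h.py", line 30, in blob
    d=[np.hypot(*(c[i]-uv)) if st[i,4]>20 else 1e9 for i in range(1,n)]; k=1+int(np.argmin(d))
                                                                                 ~~~~~~~~~^^^
    return _wrapfunc(a, 'argmin', axis=axis, out=out, **kwds)
    return _wrapit(obj, method, *args, **kwds)
    result = getattr(arr, method)(*args, **kwds)
ValueError: attempt to get argmin of an empty sequence
```

```bash
python3 - <<'E'
from h import *
for cn in("top","scene"):
    t=snapshot(cn); im,hsv=masks(t); v=im.max(2)
    for w in ([.644,-.044,.01],[.644,-.082,.005],[.644,-.15,0]):
        u=proj(t,w)[0].astype(int); print(cn,u,hsv[u[1],u[0]])
    u0=proj(t,[.644,-.082,.008])[0]
    org=(hsv[...,0]<13)&(hsv[...,1]>165)&(v>80)
    Y,X=np.mgrid[:400,:640]; org&=np.hypot(X-u0[0],Y-u0[1])<32
    pts=np.argwhere(org)[:,::-1].astype(np.int32); h=cv2.convexHull(pts); m=np.zeros(v.shape,np.uint8); cv2.fillPoly(m,[h],1)
    p,a,e=fitmask(t,m,(.644,-.082),[(.01,.042),(0,.042)]); print(cn,'base',p.round(4),a,round(e))
    dark=v<62
    def go(n,m,p0,parts):
        uv=proj(t,[*p0,parts[0][0]])[0]
        b=blob(m,uv); p,a,e=fitmask(t,b,p0,parts); print(cn,n,p.round(4),'area',a,'expected',round(e))
    go('large',dark,(.452,.315),[(.026,.031),(0,.031)])
    go('medium',dark,(.455,-.011),[(.026,.025),(0,.025)])
    go('small',dark,(.491,.159),[(.026,.019),(0,.019)])
    go('cap',(hsv[...,1]<70)&(v>100),(.462,-.322),[(.016,.018),(.004,.018)])
t=snapshot("top")
print('noz top',unproj(t,(310+305/3,90+306/3),.1),'foot',unproj(t,(310+278/3,90+324/3),.005))
rim=[(51,44),(153,50),(144,150),(42,143)]
P=np.array([unproj(t,(150+a/3,90+b/3),.064)[:2] for a,b in rim]);print('cube',P.round(4).tolist(),P.mean(0),np.linalg.norm(P-np.roll(P,1,0),axis=1))
L=[(85,77),(145,79),(143,142),(82,139)]
P=np.array([unproj(t,(150+a/3,90+b/3),.005)[:2] for a,b in L]);print('liner',P.mean(0),np.linalg.norm(P-np.roll(P,1,0),axis=1))
E
```

```text
top [349 130] [ 14 205 123]
top [367 130] [ 0 13 77]
top [399 130] [ 18 136 122]
top base [ 0.6462 -0.0827] 849 1240
top large [0.4524 0.3196] area 728 expected 846
top medium [ 0.4557 -0.0114] area 426 expected 485
top small [0.4922 0.1609] area 258 expected 309
top cap [ 0.4625 -0.3228] area 244 expected 277
scene [314 260] [ 11 238 117]
scene [295 267] [160  12  64]
scene [260 278] [ 17 147 109]
scene base [ 0.6488 -0.0841] 1382 1390
scene large [0.4552 0.3176] area 476 expected 510
scene medium [ 0.4586 -0.0128] area 446 expected 446
scene small [0.4945 0.1597] area 278 expected 283
scene cap [ 0.4643 -0.3235] area 224 expected 260
noz top [ 0.49906692 -0.15131268  0.1       ] foot [ 0.49849987 -0.15174876  0.005     ]
cube [[0.6855, 0.3257], [0.6805, 0.2573], [0.6122, 0.2615], [0.6177, 0.3293]] [0.64896739 0.29343998] [0.06789824 0.06860145 0.06850404 0.06800693]
liner [0.6573487  0.30175781] [0.04539389 0.04300732 0.0460955  0.04351399]
```

Both cameras agree within 3 mm, and areas and the cube edge lengths (68 mm) match the given sizes. The tip's top and foot fits give the same x,y, so it stands upright. I'll do the blower tip first.

```bash
cat >> h.py <<'E'
import warnings; warnings.filterwarnings("ignore")
def ori(a):
    a=np.radians(a); x=np.array([0,0,-1.]); y=np.array([np.cos(a),np.sin(a),0]); M=np.c_[x,y,np.cross(x,y)]
    return R.from_matrix(M).as_euler('xyz',degrees=True)
def best(p,a):
    "of jaw angle a and a+180 the one with least wrist travel"
    q=np.array(monitor.current_q()); c=[]
    for b in (a,a+180):
        k=r.inverse_kinematics(list(p),list(ori(b)))
        if k is not None: c.append((np.abs(np.array(k)-q).max(),b))
    return min(c)[1]
def st(msg=''):
    print(msg,'t',round(monitor.current_time(),2),'tcp',np.round(monitor.current_tool_pos(),4),'F',np.round(monitor.current_contact_force(),1),'w',round(monitor.current_gripper_width(),4))
E
python3 - <<'E'
from h import *
p=(.499,-.1515,.2)
for b in(90,-90): print(b,r.inverse_kinematics(list(p),list(ori(b))))
b=best(p,90); print(b)
r.movep(list(p),list(ori(b))); st('hover')
s=snapshot("wrist"); cv2.imwrite("pics/w1.png",s["pixels"])
print(proj(s,[.499,-.1515,.1]),proj(s,[.499,-.1515,0]))
E
```

```text
90 [ 42.01327726  26.39122067 -43.85002868 106.90531705  21.95601925
  55.44585901  78.42112191]
-90 [ 14.18575377  21.87730435  -3.41754807 107.85188239   1.65394088
  50.31778837 -80.04246074]
270
hover t 2.53 tcp [ 0.4989 -0.1526  0.2   ] F [ 0.4  0.2 -0.3] w 0.0853
[[328.25854916 191.25141626]] [[328.49465378 161.335217  ]]
```

View pics/w1.png

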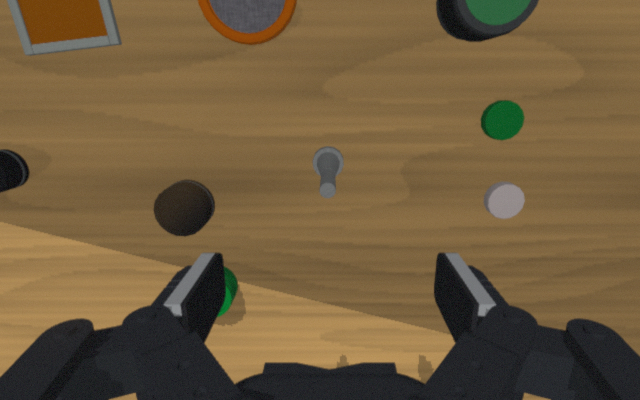

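The wrist view shows the tip's top at (328,190) and its foot at (328,160), exactly where they were predicted.

```bash
python3 - <<'E'
from h import *
st()
r.move_linear([.499,-.1515,.070],feed=.12); st('down')
r.set_gripper(0.0); st('grip')
r.move_linear([.499,-.1515,.20],feed=.2); st('up')
p=[.649,.293,.20]; b=best(p,86.5); print(b)
r.movep(p,list(ori(b))); st('over cube')
s=snapshot("wrist"); cv2.imwrite("pics/w2.png",s["pixels"])
E
```

```text
t 2.58 tcp [ 0.4989 -0.1525  0.2   ] F [ 0.8 -0.2  0.1] w 0.0855
down t 3.82 tcp [ 0.4994 -0.1516  0.0706] F [-0.5  0.1  0.3] w 0.0853
grip t 4.49 tcp [ 0.4991 -0.1514  0.0702] F [-0.5  0.4  2.7] w 0.0101
up t 5.29 tcp [ 0.4983 -0.1514  0.1991] F [ 0.4  0.7 -1.3] w 0.0099
266.5
over cube t 7.01 tcp [0.6497 0.2908 0.2001] F [ 0.5 -0.6 -0.5] w 0.0098
```

View pics/w2.png

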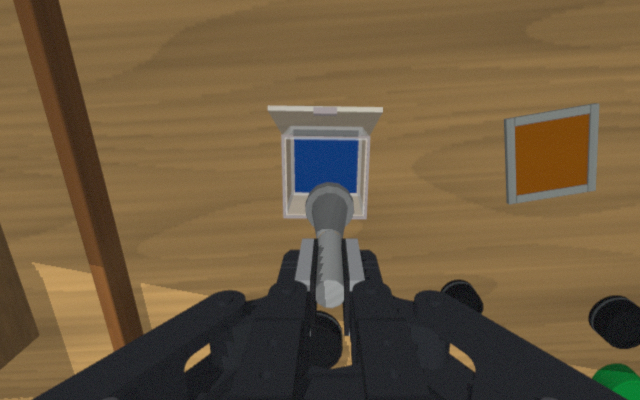

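The tip is held upright and the cube rim lies at (283-370, 135-218). I'll check the rim centre and then insert.

```bash
python3 - <<'E'
from h import *
s=snapshot("wrist")
P=np.array([unproj(s,u,.064)[:2] for u in [(284,135),(370,135),(367,218),(284,218)]]); print(P.round(3).tolist(),P.mean(0))
r.move_linear([.649,.293,.090],feed=.15); st('in')
r.move_linear([.649,.293,.0765],feed=.06); st('low')
r.set_gripper(.045); st('rel')
r.move_linear([.649,.293,.19],feed=.2); st('up')
p=[.4525,.3175,.15]; a=best(p,90); print(a)
r.movep(p,list(ori(a))); r.set_gripper(.085);r.sleep(.2);st()
s=snapshot("wrist"); cv2.imwrite("pics/w3.png",s["pixels"])
t=snapshot("scene"); cv2.imwrite("pics/s3.png",cv2.resize(t["pixels"][120:280,360:560],None,fx=3,fy=3))
im,h=masks(s); u=proj(s,[.4525,.3175,.026])[0]; print(u)
m=blob(im.max(2)<50,u); print(m.sum(), fitmask(s,m,(.4525,.3175),[(.026,.031),(0,.031)]))
E
```

```text
[[0.687, 0.324], [0.682, 0.257], [0.614, 0.262], [0.618, 0.331]] [0.65016253 0.29341284]
in t 7.99 tcp [0.6497 0.2932 0.091 ] F [-0.4 -0.2  0.1] w 0.0098
low t 8.37 tcp [0.6488 0.2929 0.0762] F [-0.   0.2 -0.5] w 0.0099
rel t 8.79 tcp [0.6491 0.2931 0.0766] F [-0.1  0.2  0.3] w 0.0452
up t 9.51 tcp [0.6484 0.2927 0.1889] F [ 0.5 -0.1  0.1] w 0.0448
270
 t 11.01 tcp [0.4525 0.3175 0.15  ] F [-0.   0.3 -0.5] w 0.085
[329.73351127 182.30723353]
4815 (array([0.45289993, 0.32054232]), np.uint64(4815), 5163.814203848364)
```

View pics/w3.png

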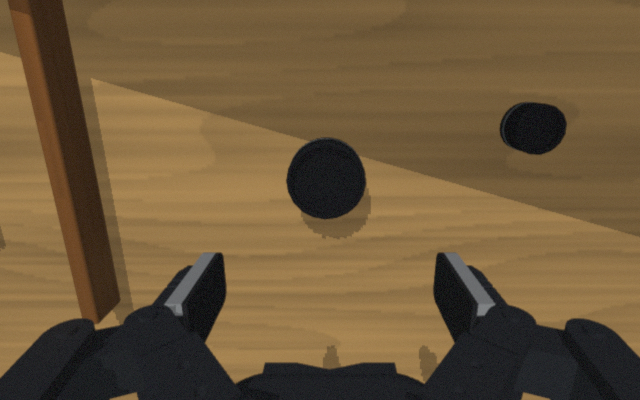

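View pics/s3.png

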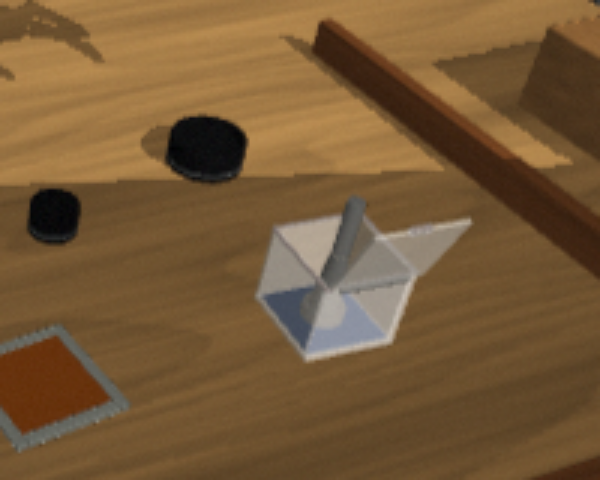

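The blower tip is in the cube; I'll check its lean against a projected vertical. The large drum is at wrist (327,180), fitted at (0.4529, 0.3205). I'll grip it twice at 90° so it is centred on the tool.

```bash
cat >> h.py <<'E'
def pick(x,y,z,a1=90,a2=0,open1=.085,lift=.10,vz=.06):
    b=best([x,y,.1],a1)
    if abs(monitor.current_tool_pos()[2]-.1)>.1 or np.hypot(monitor.current_tool_pos()[0]-x,monitor.current_tool_pos()[1]-y)>.01: r.movep([x,y,.1],list(ori(b)))
    r.move_linear([x,y,z],ori(b).tolist(),feed=.1); r.sleep(.1); st('down1')
    r.set_gripper(0.0); st('grip1'); r.set_gripper(open1)
    r.move_linear([x,y,vz],feed=.12)
    c=best([x,y,vz],a2); r.movep([x,y,vz],list(ori(c)))
    r.move_linear([x,y,z],ori(c).tolist(),feed=.1); r.sleep(.1)
    r.set_gripper(0.0); st('grip2')
    r.move_linear([x,y,lift],feed=.12); st('lift')
    return c
E
python3 - <<'E'
from h import *
t=snapshot("scene"); print('vertical at cube, crop px',((proj(t,[[.649,.293,.005],[.649,.293,.105]])-[360,120])*3).round(0).tolist())
c=pick(.4529,.3200,.004); print(c)
s=snapshot("wrist"); cv2.imwrite("pics/w4.png",s["pixels"])
E
```

```text
vertical at cube, crop px [[320.0, 311.0], [356.0, 197.0]]
down1 t 12.87 tcp [0.4532 0.3202 0.0045] F [-0.3  0.1  0.1] w 0.0852
grip1 t 13.24 tcp [0.4531 0.3201 0.0048] F [-1.5 -1.9 10.5] w 0.0599
grip2 t 16.47 tcp [0.4532 0.3202 0.0049] F [-1.1 -0.8  8.2] w 0.0598
lift t 17.42 tcp [0.4526 0.3196 0.0994] F [-0.4 -0.9 -0.8] w 0.0597
0
```

View pics/w4.png

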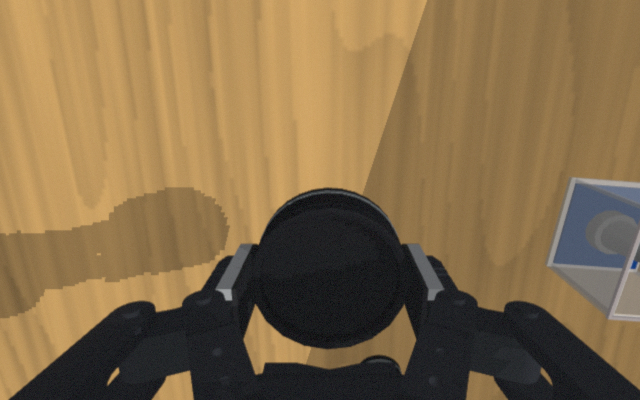

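The tip is vertical: it matches the projected vertical, crop (320,311) to (356,197). The large drum is held level and centred. The measured centre was within 0.5 mm of the gripped one, so the wrist camera is trustworthy. Next I'll look at the base with the wrist camera.

```bash
cat >> h.py <<'E'
def basefit(s,p0=(.647,-.083)):
    im,hsv=masks(s); u0=proj(s,[*p0,.008])[0]; Y,X=np.mgrid[:400,:640]
    org=(hsv[...,0]<15)&(hsv[...,1]>185)&(np.hypot(X-u0[0],Y-u0[1])<75)
    m=blob(org,proj(s,[p0[0]+.038,p0[1],.01])[0])
    pts=np.argwhere(m)[:,::-1].astype(np.int32); h=cv2.convexHull(pts); f=np.zeros(org.shape,np.uint8); cv2.fillPoly(f,[h],1)
    return fitmask(s,f,p0,[(.01,.042),(0,.042)])
E
python3 - <<'E'
from h import *
p=[.575,-.083,.16]; b=best(p,90); print(b)
r.move_linear([.4526,.3196,.16],feed=.2)
r.movep(p,list(ori(b))); r.sleep(.2); st()
s=snapshot("wrist"); cv2.imwrite("pics/w5.png",s["pixels"]); print(basefit(s), proj(s,[.647,-.083,.01]))
E
```

```text
270
 t 19.67 tcp [ 0.5751 -0.0817  0.16  ] F [ 0.1 -0.3 -0.5] w 0.0597
(array([ 0.6469297 , -0.08266844]), np.uint64(9151), 9391.80613580317) [[331.66720658  85.06691599]]
```

View pics/w5.png

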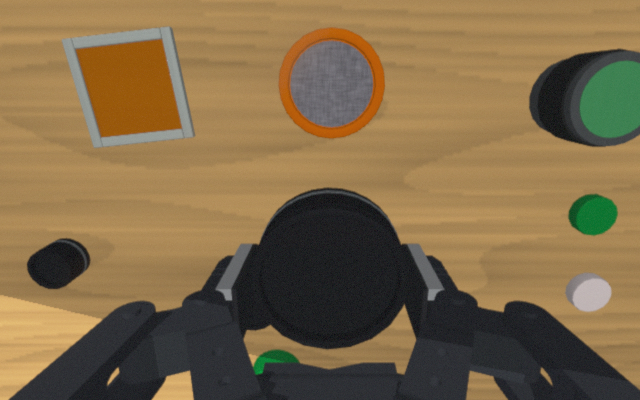

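The wrist camera puts the base at (0.6469, -0.0827), agreeing with the top camera within 1 mm. The frame at (130,88) and lens at (610,97) are clear of the fingers. Seating the large shell now.

```bash
cat >> h.py <<'E'
def goto(x,y,z,feed=.1,tol=.0005):
    r.move_linear([x,y,z],feed=feed)
    for _ in range(8):
        e=np.array(monitor.current_tool_pos())-[x,y,z]
        if np.abs(e).max()<tol: break
        r.sleep(.1)
def place(x,y,z,open_=.085,up=.12):
    goto(x,y,z+.025,.12); r.sleep(.2); st('above')
    goto(x,y,z+.004,.05); st('near'); goto(x,y,z,.02); st('seat')
    r.set_gripper(open_); st('released'); r.move_linear([x,y,up],feed=.15); st('up')
E
python3 - <<'E'
from h import *
r.movep([.6469,-.0827,.07],list(ori(270)))
place(.6469,-.0827,.0102)
r.move_linear([.5950,-.0827,.16],feed=.2); r.sleep(.2)
s=snapshot("wrist"); cv2.imwrite("pics/w6.png",s["pixels"])
im,h=masks(s); m=blob(im.max(2)<50,proj(s,[.6469,-.0827,.031])[0]); print(m.sum(), fitmask(s,m,(.6469,-.0827),[(.031,.031),(.012,.031)])); print(basefit(s))
E
```

```text
above t 21.29 tcp [ 0.6469 -0.0827  0.0352] F [-0.  -0.1  0. ] w 0.0594
near t 21.86 tcp [ 0.6468 -0.0827  0.0139] F [ 0.1 -0.3 -0. ] w 0.0593
seat t 22.21 tcp [ 0.6469 -0.0827  0.0102] F [ 0.5 -0.  -1.8] w 0.0598
released t 22.58 tcp [ 0.6469 -0.0827  0.0103] F [ 0.1  0.6 -0.5] w 0.085
up t 23.47 tcp [ 0.6463 -0.0827  0.1192] F [ 0.5 -1.  -0.4] w 0.0849
5210 (array([ 0.64705197, -0.08255631]), np.uint64(5210), 5593.613980962429)
(array([ 0.64704337, -0.083082  ]), np.uint64(8622), 8900.308980299276)
```

View pics/w6.png

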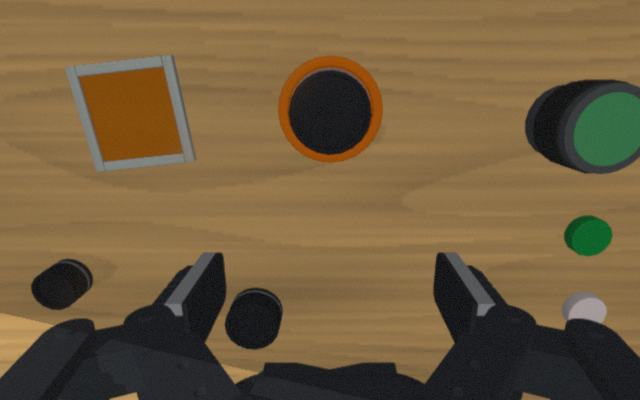

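The large shell sits centred in the base: shell fit (0.6471, -0.0826), base (0.6470, -0.0831). Next is the medium shell.

```bash
python3 - <<'E'
from h import *
p=[.4565,-.0118,.15]; b=best(p,90); print(b,[r.inverse_kinematics([.457,-.012,z],list(ori(a))) is not None for z in(.005,.1) for a in (0,90,180,270)])
r.movep(p,list(ori(b))); r.sleep(.2); st()
s=snapshot("wrist"); cv2.imwrite("pics/w7.png",s["pixels"])
im,h=masks(s); m=blob(im.max(2)<50,proj(s,[.457,-.012,.026])[0]); print(m.sum(), fitmask(s,m,(.457,-.012),[(.026,.025),(0,.025)]))
E
```

```text
270 [True, True, True, True, True, True, True, True]
 t 25.06 tcp [ 0.4575 -0.0121  0.1499] F [0.7 0.1 0.1] w 0.0853
3192 (array([ 0.45653099, -0.01129676]), np.uint64(3192), 3447.8849227386527)
```

View pics/w7.png

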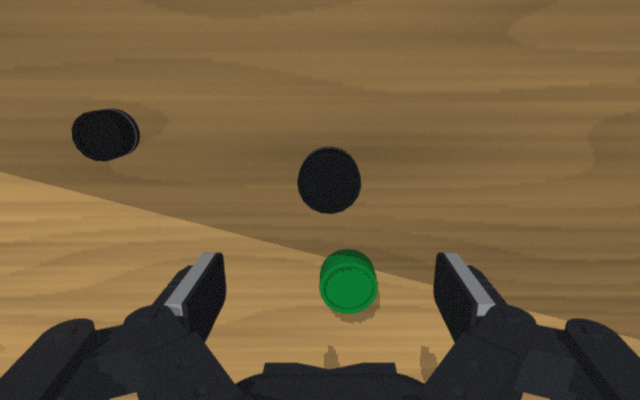

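The medium black shell is at (330,180), fitted at (0.4565, -0.0113) with the right area. The green decoy at (349,281) is about 9 cm away, so I'll use a narrower jaw opening.

```bash
python3 - <<'E'
from h import *
c=pick(.4565,-.0113,.0055,open1=.068,lift=.12); print(c)
p=[.575,-.083,.16]; b=best(p,90); print(b)
r.movep(p,list(ori(b))); r.sleep(.3); st()
s=snapshot("wrist"); cv2.imwrite("pics/w8.png",s["pixels"])
E
```

```text
down1 t 26.8 tcp [ 0.4568 -0.0113  0.0059] F [ 0.   0.1 -0. ] w 0.0852
grip1 t 27.25 tcp [ 0.4566 -0.0113  0.0061] F [-1.1 -0.4 10.4] w 0.0482
grip2 t 30.11 tcp [ 0.4568 -0.0112  0.0064] F [-2.5  0.7 10.4] w 0.0482
lift t 31.21 tcp [ 0.4561 -0.0112  0.1195] F [-1.3 -0.  -0.9] w 0.0478
180
270
 t 32.68 tcp [ 0.5748 -0.0826  0.1599] F [ 0.  -0.7 -1. ] w 0.0483
```

View pics/w8.png

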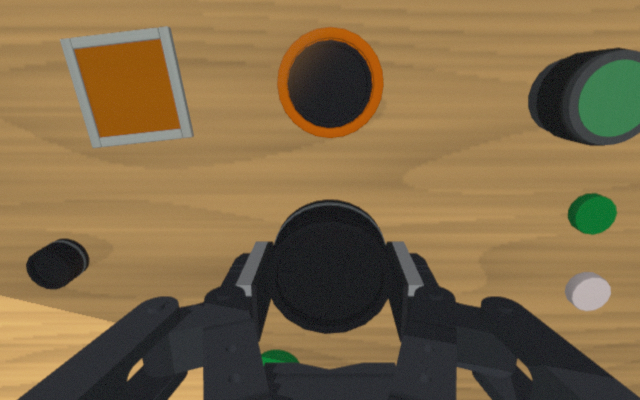

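The medium is held level and centred. Seating it in the large shell; the recess floor is at 26 mm.

```bash
python3 - <<'E'
from h import *
r.movep([.6469,-.0827,.09],list(ori(270)))
place(.6469,-.0827,.0326,open_=.075,up=.14)
r.move_linear([.5950,-.0827,.18],feed=.2); r.sleep(.3)
s=snapshot("wrist"); cv2.imwrite("pics/w9.png",s["pixels"][:220,180:480].repeat(2,0).repeat(2,1))
o=(np.array(proj(s,circ(.6469,-.0827,.052,.025)))); print(o[[0,12,24,36]].round(1), ((o[[0,12,24,36]]-[180,0])*2).round(0).tolist())
t=snapshot("scene"); cv2.imwrite("pics/s9.png",cv2.resize(t["pixels"][200:320,220:380],None,fx=5,fy=5,interpolation=cv2.INTER_CUBIC))
for z,q in((.052,.025),(.031,.031),(.01,.042)): print(z,((proj(t,circ(.6469,-.0827,z,q))[::6]-[220,200])*5).round(0).tolist())
E
```

```text
above t 34.23 tcp [ 0.6469 -0.0828  0.0576] F [-0.6 -0.4 -0.3] w 0.0483
near t 34.8 tcp [ 0.6468 -0.0827  0.0363] F [ 0.5  0.6 -0.3] w 0.048
seat t 35.15 tcp [ 0.6469 -0.0827  0.0326] F [ 0.4 -0.  -0.6] w 0.0479
released t 35.53 tcp [ 0.6469 -0.0827  0.0326] F [-0.7  0.7  0.1] w 0.0749
up t 36.4 tcp [ 0.6463 -0.0825  0.1392] F [-1.2 -0.1 -0.2] w 0.075
[[330.   78.1]
 [296.1 113.5]
 [329.9 147.1]
 [363.8 113.6]] [[300.0, 156.0], [232.0, 227.0], [300.0, 294.0], [368.0, 227.0]]
0.052 [[396.0, 305.0], [437.0, 278.0], [441.0, 239.0], [407.0, 211.0], [355.0, 209.0], [314.0, 234.0], [307.0, 273.0], [341.0, 303.0]]
0.031 [[403.0, 357.0], [453.0, 323.0], [458.0, 275.0], [416.0, 240.0], [353.0, 238.0], [303.0, 269.0], [294.0, 317.0], [336.0, 355.0]]
0.01 [[414.0, 419.0], [481.0, 372.0], [486.0, 306.0], [430.0, 260.0], [347.0, 257.0], [281.0, 298.0], [269.0, 364.0], [324.0, 415.0]]
```

View pics/w9.png

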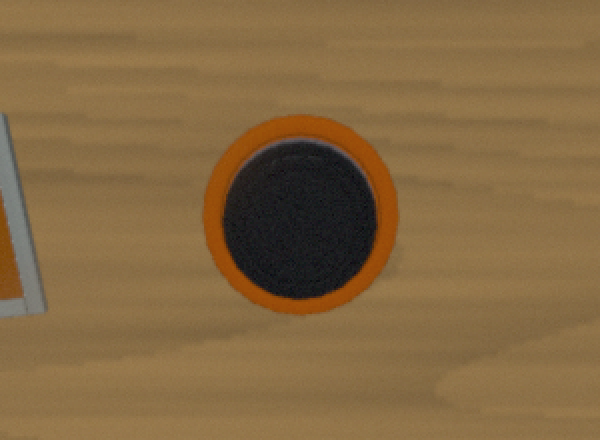

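View pics/s9.png

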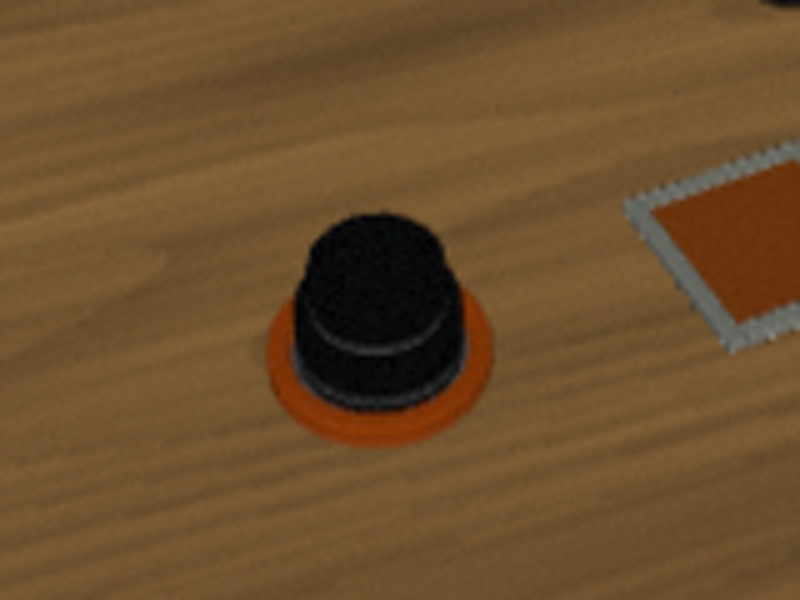

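The two-step stack sits level. The medium's top edge in the scene crop, row 212, matches the seated prediction of 209; a perched shell would be about 12 px higher. Next, the small shell.

```bash
python3 - <<'E'
from h import *
p=[.493,.160,.15]; b=best(p,90)
r.movep(p,list(ori(b))); r.sleep(.3); st()
s=snapshot("wrist"); cv2.imwrite("pics/w10.png",s["pixels"])
im,h=masks(s); m=blob(im.max(2)<50,proj(s,[.493,.160,.026])[0]); q,a,e=fitmask(s,m,(.493,.160),[(.026,.019),(0,.019)]); print(q,a,e)
assert np.hypot(*(q-[.493,.160]))<.005 and abs(a/e-1)<.2
c=pick(*q,.0075,open1=.06,lift=.12)
p=[.575,-.083,.19]; b=best(p,90); print(b)
r.movep(p,list(ori(b))); r.sleep(.3); st()
s=snapshot("wrist"); cv2.imwrite("pics/w11.png",s["pixels"])
E
```

```text
t 38.61 tcp [0.4935 0.1591 0.15  ] F [-0.3  0.4  0.4] w 0.0749
[0.4930027  0.16146812] 1893 2082.0421674526297
down1 t 40.33 tcp [0.4933 0.1616 0.008 ] F [-0.3 -0.3 -0.2] w 0.0746
grip1 t 40.78 tcp [0.4931 0.1615 0.008 ] F [-1.9 -1.   7.6] w 0.0356
grip2 t 43.69 tcp [0.4933 0.1616 0.0083] F [-1.4  0.   8.3] w 0.0358
lift t 44.77 tcp [0.4926 0.1615 0.1194] F [-0.1 -1.1 -0.8] w 0.0356
270
 t 46.44 tcp [ 0.575  -0.0823  0.1897] F [-0.3 -0.4 -1.3] w 0.0353
```

View pics/w11.png

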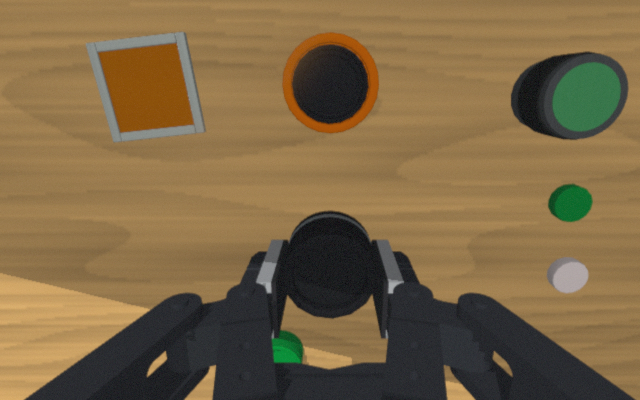

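```bash
python3 - <<'E'
from h import *
r.movep([.6469,-.0827,.11],list(ori(270)))
place(.6469,-.0827,.0555,open_=.06,up=.16)
r.move_linear([.5950,-.0827,.20],feed=.2); r.sleep(.3)
t=snapshot("scene"); cv2.imwrite("pics/s12.png",cv2.resize(t["pixels"][200:320,220:380],None,fx=5,fy=5,interpolation=cv2.INTER_CUBIC))
for z,q in((.073,.019),): print(z,((proj(t,circ(.6469,-.0827,z,q))[::6]-[220,200])*5).round(0).tolist())
p=[.463,-.323,.14]; b=best(p,90)
r.movep(p,list(ori(b))); r.sleep(.4); st()
s=snapshot("wrist"); cv2.imwrite("pics/w13.png",s["pixels"])
im,h=masks(s); m=blob((h[...,1]<70)&(im.max(2)>100),proj(s,[.463,-.323,.016])[0]); print(fitmask(s,m,(.463,-.323),[(.016,.018),(.004,.018)]))
E
```

```text
above t 48.0 tcp [ 0.6469 -0.0827  0.0805] F [-1.3 -0.7  0.1] w 0.0357
near t 48.57 tcp [ 0.6467 -0.0828  0.0592] F [-0.7 -1.   0.3] w 0.0356
seat t 48.92 tcp [ 0.6469 -0.0827  0.0555] F [ 0.  -0.3  0.2] w 0.0356
released t 49.27 tcp [ 0.6469 -0.0827  0.0555] F [ 0.2 -0.2  0.1] w 0.0596
up t 50.12 tcp [ 0.6464 -0.0824  0.1591] F [-0.2 -0.2 -0.1] w 0.0601
0.073 [[389.0, 251.0], [421.0, 230.0], [424.0, 201.0], [398.0, 180.0], [357.0, 178.0], [325.0, 197.0], [320.0, 227.0], [347.0, 249.0]]
 t 52.43 tcp [ 0.4634 -0.3226  0.14  ] F [-0.7 -0.1  0. ] w 0.06
(array([ 0.46279071, -0.32222221]), np.uint64(1663), 1759.0553199984133)
```

View pics/s12.png

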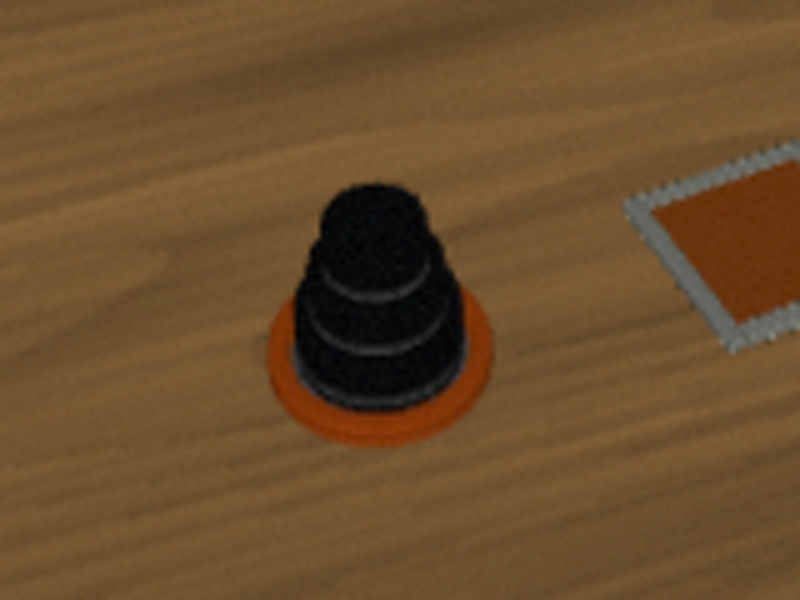

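View pics/w13.png

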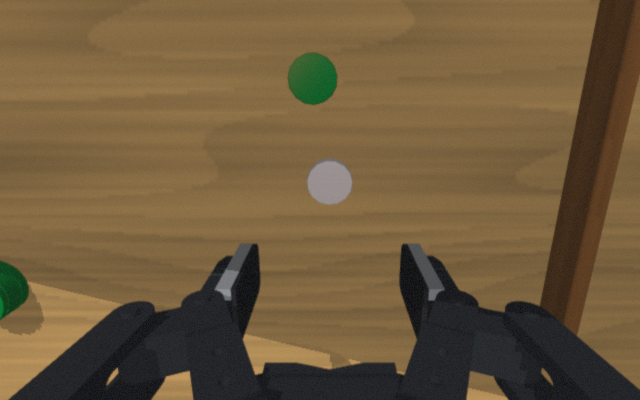

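The small shell is seated: top row 183 against a prediction of 178, the same small calibration offset as before. The white cap is at (330,183), fitted at (0.4628, -0.3222). The green look-alike at (313,78) is about 8 cm away and stays put.

```bash
python3 - <<'E'
from h import *
c=pick(.4628,-.3222,.0048,open1=.054,lift=.14)
p=[.575,-.083,.21]; b=best(p,90); print(b)
r.movep(p,list(ori(b))); r.sleep(.3); st()
s=snapshot("wrist"); cv2.imwrite("pics/w14.png",s["pixels"])
E
```

```text
down1 t 54.08 tcp [ 0.4631 -0.3224  0.0053] F [-0.5 -0.5  0.6] w 0.06
grip1 t 54.45 tcp [ 0.463  -0.3222  0.0055] F [-1.5  1.   8.3] w 0.0333
grip2 t 57.55 tcp [ 0.4631 -0.3224  0.0058] F [-0.8  1.4  8.2] w 0.0333
lift t 58.83 tcp [ 0.4624 -0.3219  0.1393] F [0.2 0.1 0.2] w 0.0331
90
 t 60.18 tcp [ 0.5747 -0.0838  0.2097] F [-1.   1.2 -0.2] w 0.0333
```

View pics/w14.png

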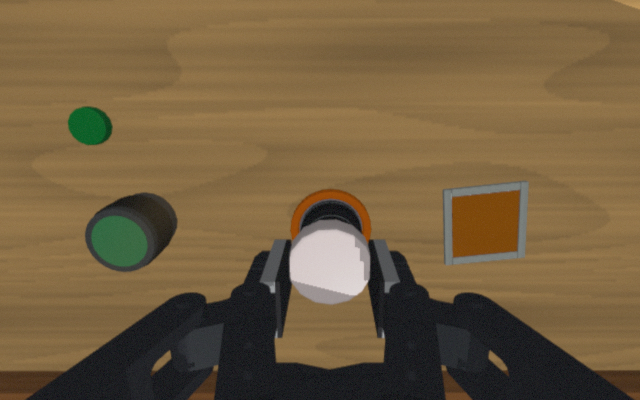

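```bash
python3 - <<'E'
from h import *
r.movep([.6469,-.0827,.13],list(ori(90)))
place(.6469,-.0827,.0749,open_=.055,up=.18)
r.move_linear([.50,-.0827,.26],feed=.2); r.sleep(.3)
t=snapshot("scene"); cv2.imwrite("pics/s15.png",cv2.resize(t["pixels"][200:320,220:380],None,fx=5,fy=5,interpolation=cv2.INTER_CUBIC))
for z,q in((.085,.018),(.073,.018)): print(z,((proj(t,circ(.6469,-.0827,z,q))[::6]-[220,200])*5).round(0).tolist())
cv2.imwrite("pics/s15full.png",t["pixels"])
E
```

```text
above t 61.74 tcp [ 0.6469 -0.0827  0.0999] F [-0.7 -0.1 -0.6] w 0.0333
near t 62.31 tcp [ 0.6468 -0.0826  0.0786] F [0.3 0.8 0.1] w 0.0329
seat t 62.66 tcp [ 0.647  -0.0827  0.075 ] F [ 0.9  0.1 -0.3] w 0.0333
released t 63.0 tcp [ 0.6468 -0.0827  0.0749] F [ 0.3  0.2 -0.3] w 0.0551
up t 63.85 tcp [ 0.6463 -0.0828  0.1791] F [ 0.1  0.2 -1.7] w 0.0552
0.085 [[387.0, 224.0], [418.0, 205.0], [421.0, 177.0], [395.0, 157.0], [356.0, 156.0], [326.0, 174.0], [321.0, 202.0], [346.0, 223.0]]
0.073 [[388.0, 249.0], [418.0, 230.0], [421.0, 202.0], [396.0, 181.0], [358.0, 180.0], [328.0, 198.0], [323.0, 226.0], [348.0, 247.0]]
```

View pics/s15.png

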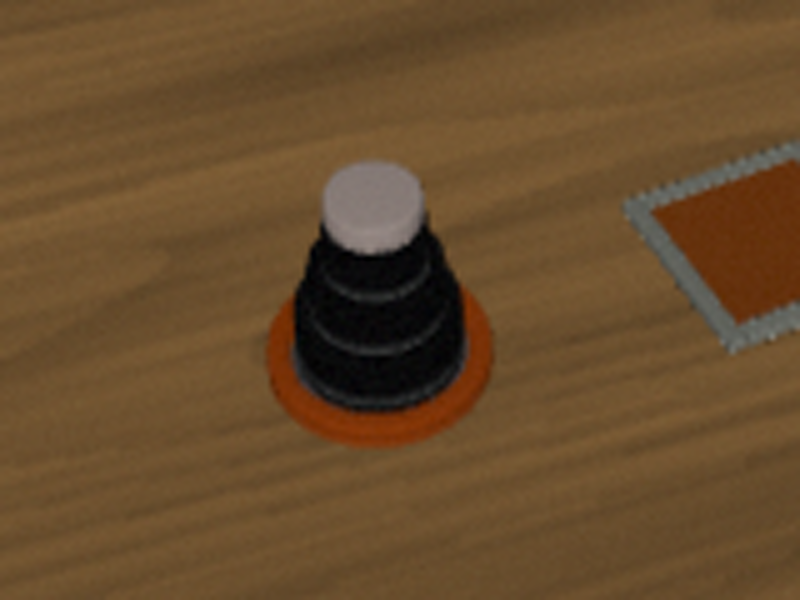

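View pics/s15full.png

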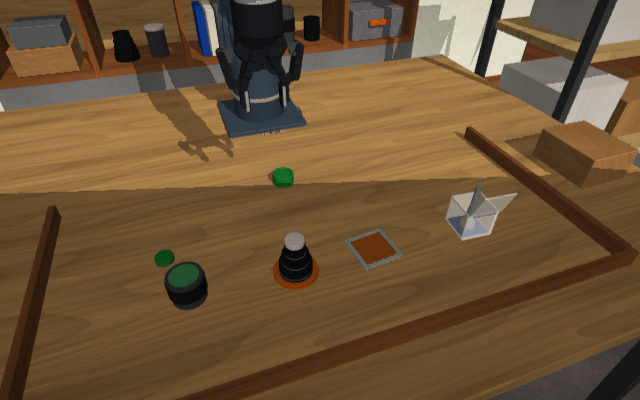

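The cap is seated and level. Its disc spans rows 160-253 against a seated prediction of 156-249, the same roughly 4 px offset as the rest of the stack; perched it would be about 9 px higher. The tip is upright in the cube, and the frame and lens haven't moved. Handing in.

```bash
python3 - <<'E'
from h import *
r.sleep(.5); st(); print(workorder.job_done()); st()
E
```

```text
t 65.68 tcp [ 0.5    -0.0827  0.2601] F [ 0.9 -0.6  0.3] w 0.055
the job is handed in; nothing more can be done
None
the job is handed in; nothing more can be done
```

I built the nested stack on the orange base (large, medium and small shells, then the white cap). The steel blower tip stands upright in the clear cube. I handed the job in at about 66 s of the 134 s allowed, with the gripper open and clear of everything.

**Seating:** In the last pictures, every layer of the stack is level and centred. Edges sit within 1 mm or so of where fully seated parts should appear. The small shared offset of 3–5 px (enlarged) fits the 2 mm camera calibration. I did not measure the final seating any other way.

**Blower tip:** In the cube, it matched a projected vertical line.

**Left alone:** The camera lens, the filter frame and both green look-alikes show no visible movement.

**Forces:** The highest tool force I read was about 10 N, while gripping. I only sampled it at steps, not continuously.

**Disagreements:** The top and scene cameras differed by up to about 3 mm. I used the wrist camera instead, after a gripped part confirmed it to about 0.5 mm. No check failed.

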